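# Fetch the green slide carrier from the covered carousel and set it on the specimen stage

### The job

Turn the storage carousel by its upright pegs until the green slide carrier stands in the opening of the clear dust cover, then lift it out and lay it flat on the cork mat. Let go, pick it up again by its long edges, and set it flat on the black specimen stage, pushed up against all three brass pins: its short end against the single pin, its long side against the other two. Leave the other carriers in their slots and everything else where it is.

Things in the scene. Friction and masses are not known exactly. Their poses are not given: they have to be found in the camera images.
- tray: Revolving white disc of the carousel, radius 148 mm, its top 26 mm above the table; turns about its vertical axis without end either way; light drag (0.15 N m), stays where left. Origin on the axis, 16 mm above the table; z up, x through the green carrier's slot. Six radial slots every 60 degrees from x, 88 mm out; red, blue, yellow carriers at 120, 180, 300 degrees (red and yellow may be swapped).
- slot (a point): Middle of the floor of the green carrier's slot, 26 mm above the table. Like every slot it is 50 mm long radially, 15 mm wide, 24 mm deep, with 3 mm grey walls whose tops are 50 mm above the table. Axes as the tray's: x points outward. Inside, a grey hub of 28 mm radius rises to 71 mm above the table.
- peg (a point): Half-way up one of the tray's six black upright pegs (this one 30 degrees left of the green slot, counterclockwise from above). Pegs: 10 mm diameter, 137 mm from the axis, half-way between slots, so every 60 degrees; from the disc up to 81 mm above the table; this point is 54 mm above the table. All six are outside the cover, always free; push one sideways to turn the tray.
- opening (a point): Middle of the opening in the fixed clear dust cover, 88 mm from the tray's axis, 58 mm above the table; its -x axis points out, away from the turning axis. The green carrier's centre comes here when it stands in the middle of the opening. The opening is a sector reaching 55 degrees either side of this point.
- cover (a point): Centre of the dust cover's top, on the turning axis, 106 mm above the table. The cover is a fixed clear flat sheet of radius 113 mm with an aluminium edge, 102 to 106 mm above the table, 12 mm over the carriers' tops, with a sector of 110 degrees cut out (the opening); black knob of radius 16 mm on it, up to 118 mm. Same axes as the opening.
- green_mid (a point): Centre of the green slide carrier: loose rigid frame 64 x 46 x 12 mm with a glass pane, about 70 g, both faces and ends alike. z along the 64 mm length, x along the 46 mm width, y through the thickness. At first it stands in its slot, z up, x radial, 1.5 to 2 mm play, top 90 mm above the table. It can stand by itself on a flat surface on its 46 mm end, and topples if its top is pushed along y.
- mat: Fixed cork mat 160 x 120 x 4 mm (x, y, z), lying on the table; origin under its centre, at table height.
- home (a point): On the stage, 46 mm above the table: where the green carrier's centre comes when it lies flat against all three pins, its length along this point's x, its width along y. One pin stands at +x (pin centre 36 mm in x, 5 mm in +y from here) at its short end, two at -y (pin centres at x = -28 and +20 mm, 27 mm to -y) along its long side. The +y side and -x end are open.
- stage: Fixed specimen stage: black plate 150 x 120 mm (x, y), top 40 mm above the table, on a grey foot; origin under its centre at table height, axes as those of home. Three brass pins, 8 mm diameter, stand 8 mm above the plate; between the two pins on the -y side 40 mm is free for a finger.
- red_mid (a point): Centre of the red carrier (same shape as the green one); it stays in its slot.
- yellow_mid (a point): Centre of the yellow carrier (same shape); it stays in its slot.
- blue_mid (a point): Centre of the blue carrier (same shape); it stays in its slot.
- objective: Loose steel microscope objective, radius 17 mm, 50 mm tall, standing; origin under its centre. Leave it alone.
- jar: Loose amber jar, radius 22 mm, 55 mm tall; origin under its centre. Leave it alone.
- driver: Loose screwdriver 160 mm long, lying along its x axis. Leave it alone.
- tissue: Loose white lens-tissue box 100 x 70 x 30 mm; origin under its centre. Leave it alone.
- weight: Loose brass weight, radius 22 mm, 20 mm tall; origin under its centre. Leave it alone.
Mind the look-alikes: they are no part of the job. Of the things like the stage, leave any that is pink; of the rest the smaller one is meant.

How it is judged (in metres and radians):
On the way, in this order (a step that is already met when the one before it is completed fails the run):
1. the carousel is turned so that the green carrier, still in its slot, stands in the opening of the cover (horizontal distance between green_mid and opening below 0.04 m and height (world z) of green_mid below 0.064 m), for 0.2 s.
2. the green carrier lies flat on the cork mat, let go ((angle between green_mid's own y axis and vertical below 0.1 rad or angle between green_mid's own y axis and vertical above 3.0416 rad) and contact force between the fingers and green below 0.05 N and height (world z) of green_mid below 0.014 m and horizontal distance between green_mid and mat below 0.075 m and linear speed of green below 0.02 m/s and angular speed of green below 0.2 rad/s), for 0.2 s.
At the end, for the whole second after the job is handed in: The green carrier lies flat on the specimen stage, released and at rest, touching or nearly touching all three pins (centre within 2 mm of the home point, or up to 2.5 mm short of the pins, in x and y, and within 2.5 mm in height), its length within 0.06 rad of the stage's x axis ((angle between green_mid's own y axis and vertical below 0.1 rad or angle between green_mid's own y axis and vertical above 3.0416 rad) and contact force between the fingers and green below 0.05 N and x of green_mid in the frame of home between -0.0025 and 0.002 m and y of green_mid in the frame of home between -0.002 and 0.0025 m and z of green_mid in the frame of home between -0.0025 and 0.0025 m and angle between the z axis of green_mid and the x axis of home, either way round below 0.06 rad and linear speed of green below 0.02 m/s and angular speed of green below 0.2 rad/s).
It fails at once if another carrier leaves its slot in the carousel ((height (world z) of red_mid above 0.085 m or horizontal distance between red_mid and tray above 0.12 m) or (height (world z) of yellow_mid above 0.085 m or horizontal distance between yellow_mid and tray above 0.12 m) or (height (world z) of blue_mid above 0.085 m or horizontal distance between blue_mid and tray above 0.12 m)).
It fails at once if the objective, jar, screwdriver, tissue box or weight is shifted by more than 4 cm (distance of any of objective, jar, driver, tissue, weight from where it was at the start of the episode above 0.04 m).
It also fails if it takes over 72 s, if anything falls off the work surface, if the arm or the gripper's body presses on something with over 40 N, if the wrist force passes 120 N, or if a joint passes its speed limit or range.

### The arm

A 6-joint arm with a two-finger parallel gripper is mounted at the origin on the work surface. World frame = base frame: x ahead of the robot, y to its left, z up, the work surface at z = 0. Lengths are in m, angles in degrees, forces in N, time in s.
With the tool pointing down it reaches from about 0.4 to 0.825 m from the base axis. Payload 7 kg.
Tool frame: the origin (TCP) lies on the centre line of the jaws, within the pads' length; the fingertips stand r.nose_length ahead of it and the grasp point (between the pads) lies 2 mm behind it (r.nose_length is the distance from the TCP to the fingertips, in m); z points along the fingers, y is the direction in which the jaws open and shut (so a half turn about z gives the same grasp; the last joint's range is limited). The gripper opens to 88 mm and grips with 3 to 60 N. Pads are 19 mm wide; open, the fingers measure 130 mm over their backs; the gripper's body (78 mm by 193 mm) begins 47 mm behind the grasp point.
Start: joints at [-52.706, 20.546, 0.682, 0, -70.136, -16.507], TCP at [0.24, -0.631, 0.244] pointing down, gripper open.
Joint ranges: [-176.03, 176.03], [-82.01, 121.73], [-58.28, 71.71], [-173.87, 95.51], [-174.79, -0.11], [-173.66, 173.66]. Speed limits (degrees/s): [136.94, 136.94, 172.46, 180, 180, 180].

### API

Orientations are given as [roll, pitch, yaw] about the fixed x, y, z axes, in that order (R = Rz(yaw) Ry(pitch) Rx(roll)).
In Python, from plant import r gives the robot as it stands.
- The arm moves only by the tool apply_moves, never from a script. Its argument "targets" is a list of rows, each a list of 3 entries, a list of its own where there are three numbers: the shift along the tool's x, y, z scaled (see below), then the turn, a rotation vector about the tool's x, y, z scaled (see below), then the finger opening in mm, from 0 to 87.6. A call has 1 to 5 rows; each row shifts and turns the pose as measured when the row begins, along the tool's axes as they then stand; what a row does not reach is not made up. The controller multiplies each number of a shift by 0.04 m and each number of a turn by 8 degrees. A row lasts 1/10 s, in which the tool goes at most 50 mm and 8.59 degrees, less where a joint would pass 70% of its speed; a pose out of reach is approached as far as the arm can. A call with a number of a shift or a turn outside -1 to 1 is refused whole. A call with a gripper value outside its range is refused whole. The fingers move at their own pace and stop on an object; "squeeze" is the grip in N (left out, the last holds). Time passes only in rows, so rows that do not move let the fingers close. It gives the time, the measured TCP pose, the force and the opening at its end, in the units of the state.
- r.get_state(): the state, without advancing time (a new reading comes with each control period).
- r.capture(name): name is "side" or "top" or "wrist"; returns a dict with "img" (480x640x3 uint8, blue, green, red), "z_map" (480x640 float32, m along the optical axis (not along the pixel's ray), 0 where there is no reading), "fx", "fy", "cx", "cy" (pixels), "k1" (the pictures are not rectified: a ray, as slopes to the right and down, at radius r is drawn at 1 + k1 r^2 times it, then the intrinsics apply), "camera_from_world" (4x4, takes a point from world to camera coordinates); the wrist camera has in their place "mount" (4x4, takes a point from camera to tool coordinates, whose origin is the TCP and whose axes are the flange's). Camera axes: x right, y up, looking along -z (the intrinsics and any distortion apply to the point x, -y, -z); pixel columns grow to the right and rows downward; lengths in m; the calibration is good to about 2 mm. A picture is of the moment at which its call begins: read the wrist's pose just before it.
- r.close_job(): hands the job in, once; it reports no verdict.
The state is a dict: "time_s": time; "joints": joint angles; "qd": joint speeds; "joint_torque": joint torques, N m; "tcp_pos": TCP position; "eef_rot": TCP orientation; "contact_force": force on the tool from outside, world axes, zero at the start; "moment": the same for the moment, N m; "gripper_width": finger opening in m.
Only numpy, scipy, OpenCV 4.12 (cv2) and the standard library are available. Lean on these libraries where they do the work, as an engineer would, in place of code of your own. Each camera call takes 0.05 s, during which the arm holds its last target.

## Working session

There is one attempt and no reset: what is moved stays moved. The work goes in short steps, Python scripts to look and compute and a tool call to move; the robot and the scene stay as the last step left them, time stands still between calls to the robot, and variables do not carry over. Pictures are saved under pics/ and viewed, and the job is handed in when it is done.

Besides the shell and the picture viewer there is one more tool, called after "Call:" by a JSON object that holds its "fn" and its "kwargs", one argument or row to a line. apply_moves: Moves the arm, as the interface text tells. Its arguments: {"type":"object","properties":{"targets":{"type":"array","items":{"type":"array"}},"squeeze":{"type":"number"}},"required":["targets"]}

```bash
ls; mkdir -p pics
python3 - <<'E'
from plant import r
import cv2,pickle
s=r.get_state(); print(s, r.nose_length)
for n in ["side","top","wrist"]:
    c=r.capture(n); cv2.imwrite(f"pics/{n}0.png",c["img"]); pickle.dump(c,open(f"{n}0.pkl","wb"))
    print(n,{k:v for k,v in c.items() if k not in("img","z_map")})
E
```

```text
pics
{'time_s': 0.0, 'joints': array([-5.27070599e+01,  2.05922456e+01,  6.32704102e-01, -2.04622712e-02,
       -7.01365104e+01, -1.65080035e+01]), 'qd': array([-0.01680004,  0.02488329, -0.07282297, -0.04084115, -0.05482652,
        0.01228667]), 'joint_torque': array([ 3.57929571e-05, -5.82723141e+01,  2.93050486e+01,  6.99697629e+00,
        6.91996000e-03, -1.69544633e-04]), 'tcp_pos': array([ 0.23934962, -0.63063036,  0.24260432]), 'eef_rot': array([ 1.79902441e+02, -8.85299497e-03, -1.59222025e+02]), 'contact_force': array([-0.1257229 ,  0.64350811,  0.30103219]), 'moment': array([ 0.02290728, -0.02710353,  0.0372616 ]), 'gripper_width': 0.08747859003779208} 0.017
side {'fx': 451.16757073105623, 'fy': 451.16757073105623, 'cx': 318.08251634063663, 'cy': 244.2843651155566, 'k1': 0.015117022836519388, 'camera_from_world': array([[-0.85033555, -0.52619674, -0.006815  ,  0.4276704 ],
       [ 0.29387001, -0.48555816,  0.82333085, -0.24183846],
       [-0.43654309,  0.69810477,  0.56752081, -0.95920786],
       [ 0.        ,  0.        ,  0.        ,  1.        ]])}
top {'fx': 519.5
[... 175 characters left out ...]
0.0178017 , -0.03125284],
       [ 0.98228144,  0.01094222,  0.18709205, -0.52496894],
       [-0.18725158,  0.0160369 ,  0.98218108, -1.23428184],
       [ 0.        ,  0.        ,  0.        ,  1.        ]])}
wrist {'fx': 381.94266088719274, 'fy': 381.94266088719274, 'cx': 319.39825222979266, 'cy': 238.3951981197867, 'k1': -0.022141136136929043, 'mount': array([[-5.93458468e-04,  9.60994801e-01,  2.76565796e-01,
         7.47364971e-02],
       [ 9.99999824e-01,  5.74410111e-04,  1.49885608e-04,
        -2.13157268e-03],
       [-1.48228992e-05,  2.76565836e-01, -9.60994973e-01,
        -1.41074386e-01],
       [ 0.00000000e+00,  0.00000000e+00,  0.00000000e+00,
         1.00000000e+00]])}
```

View pics/side0.png

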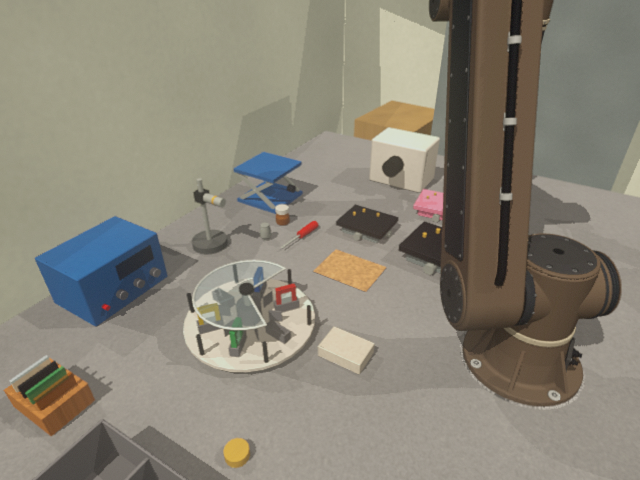

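View pics/top0.png

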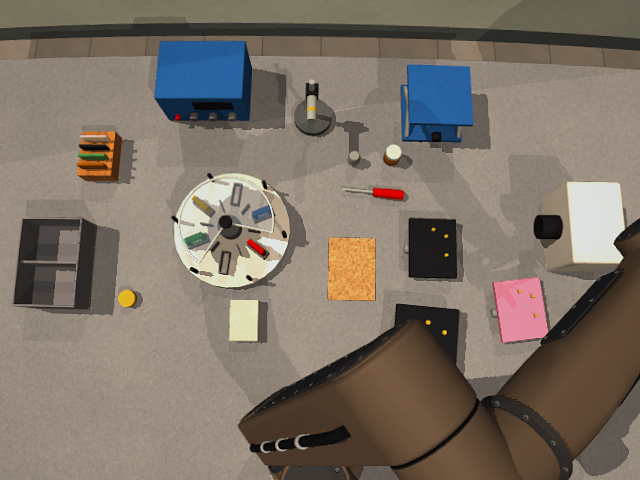

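View pics/wrist0.png

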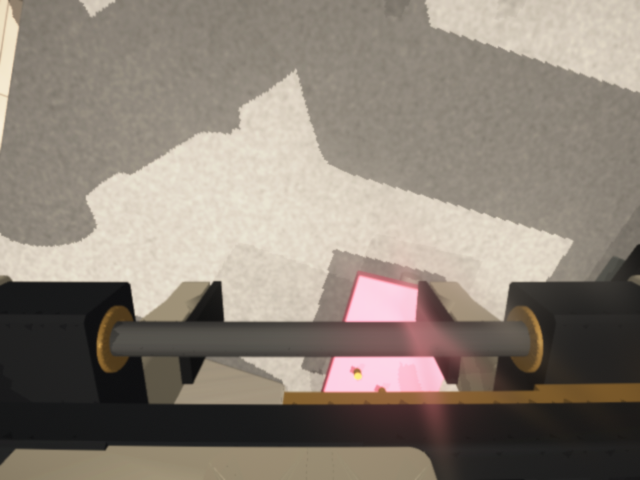

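```bash
cat > h.py <<'E'
import numpy as np, cv2, pickle
from scipy.spatial.transform import Rotation as R
def dist(c,u):
    u=np.asarray(u,float); r2=(u**2).sum(-1,keepdims=True); return u*(1+c["k1"]*r2)
def undist(c,d):
    d=np.asarray(d,float); u=d.copy()
    for _ in range(20): u=d/(1+c["k1"]*(u**2).sum(-1,keepdims=True))
    return u
def cfw(c,pose=None):
    if "camera_from_world" in c: return c["camera_from_world"]
    T=np.eye(4); T[:3,:3]=R.from_euler("xyz",pose[1],degrees=True).as_matrix(); T[:3,3]=pose[0]
    return np.linalg.inv(T@c["mount"])
def proj(c,P,pose=None):
    T=cfw(c,pose); P=np.atleast_2d(P); q=P@T[:3,:3].T+T[:3,3]
    u=np.stack([q[:,0]/-q[:,2],-q[:,1]/-q[:,2]],-1)
    d=dist(c,u); return d*[c["fx"],c["fy"]]+[c["cx"],c["cy"]]
def ray(c,px,pose=None):
    px=np.atleast_2d(px).astype(float); u=undist(c,(px-[c["cx"],c["cy"]])/[c["fx"],c["fy"]])
    d=np.stack([u[:,0],-u[:,1],-np.ones(len(u))],-1)
    T=np.linalg.inv(cfw(c,pose)); return T[:3,3],d@T[:3,:3].T
def onz(c,px,z,pose=None):
    o,d=ray(c,px,pose); t=(z-o[2])/d[:,2]; return o+d*t[:,None]
def crop(c,x0,y0,x1,y1,name,s=4):
    im=cv2.resize(c["img"][y0:y1,x0:x1],None,fx=s,fy=s,interpolation=cv2.INTER_CUBIC); cv2.imwrite("pics/"+name,im)
def load(n): return pickle.load(open(n+".pkl","rb"))
E
python3 - <<'E'
from h import *
c=load("top0")
crop(c,160,160,310,300,"t_car.png",5)
crop(c,320,200,470,350,"t_st.png",5)
s=load("side0"); crop(s,170,240,330,380,"s_car.png",5)
for n,p in dict(car=(232,230),st1=(432,248),st2=(427,335),mat=(352,269)).items(): print(n,onz(c,[p],0.03))
E
```

```text
car [[0.5436123  0.21635711 0.03      ]]
st1 [[ 0.50307145 -0.28776301  0.03      ]]
st2 [[ 0.28675674 -0.26988603  0.03      ]]
mat [[ 0.44810725 -0.08574404  0.03      ]]
```

View pics/t_car.png

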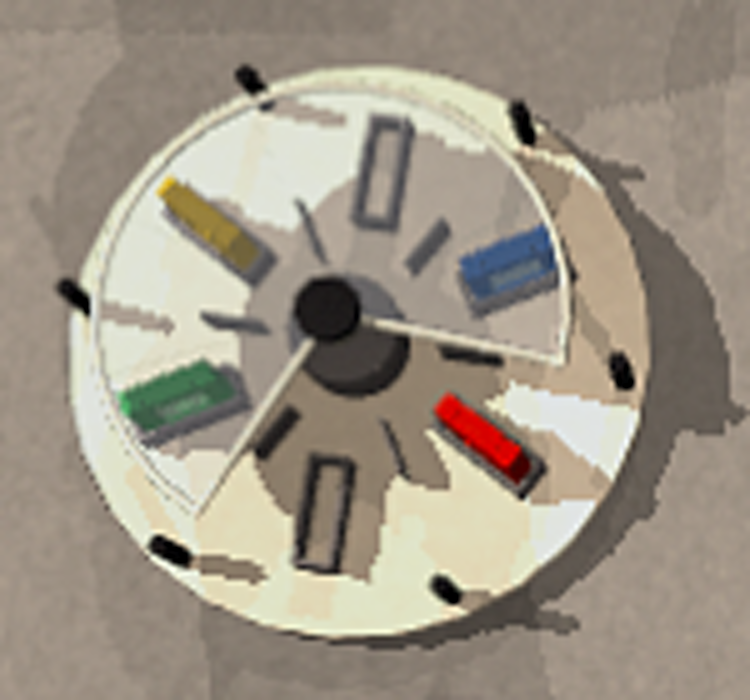

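View pics/t_st.png

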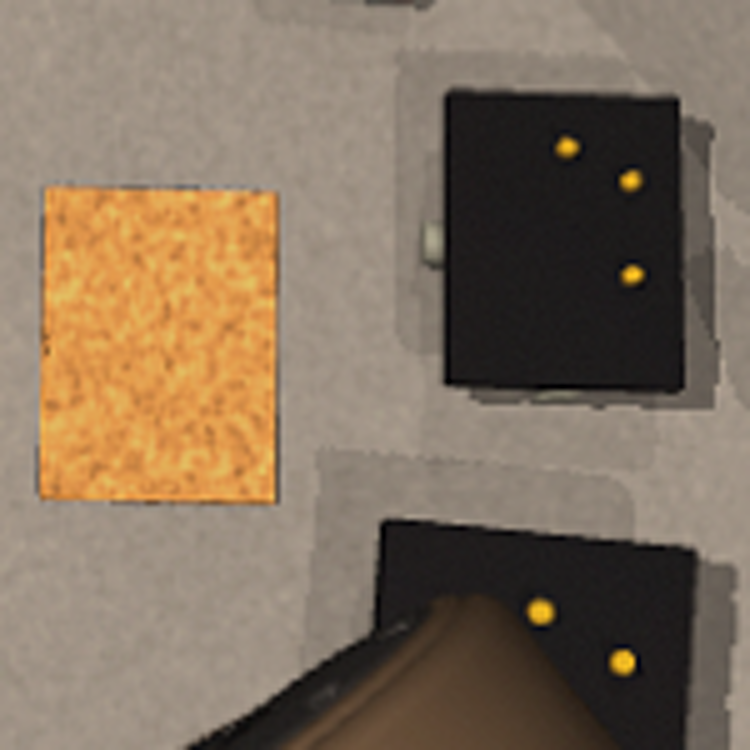

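View pics/s_car.png

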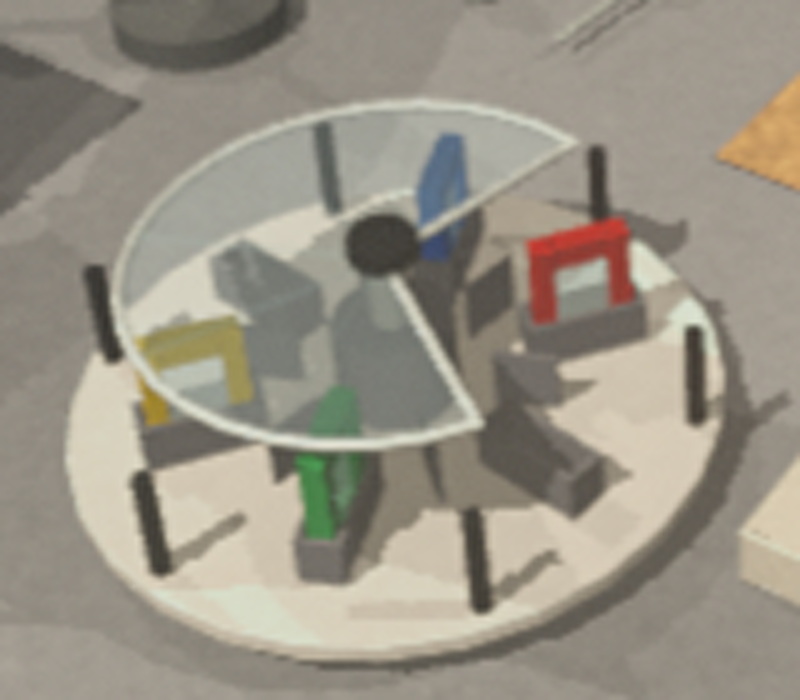

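Run:
```python
from h import *
from scipy.optimize import least_squares
c=load("top0"); f=lambda a,o=(160,160):np.array(a)/5.+o-0.4
T=np.linalg.inv(c["camera_from_world"]); print("cam",T[:3,3])
pg=onz(c,f([(254,84),(523,122),(622,371),(446,589),(170,550),(73,295)]),0.054)
def res(p):
    a=p[2]-np.radians(60)*np.arange(6)
    return (p[:2]+.137*np.c_[np.cos(a),np.sin(a)]-pg[:,:2]).ravel()
s=least_squares(res,[.54,.21,1]); print("tray",s.x[:2],np.degrees(s.x[2]),np.abs(s.fun).max()*1e3)
ctr=s.x[:2]
cv=onz(c,f([(565,362),(198,515)]),0.104)[:,:2]-ctr
a=np.degrees(np.arctan2(cv[:,1],cv[:,0])); print("cover edges",a,np.linalg.norm(cv,axis=1), "knob",onz(c,f([(327,310)]),.118))
g=onz(c,f([(122,400),(207,365),(222,388),(135,430)]),.09); print(g)
gc=g[:,:2].mean(0)-ctr; print("green",np.linalg.norm(gc),np.degrees(np.arctan2(gc[1],gc[0])))
m=onz(c,f([(45,187),(278,193),(278,503),(39,499)],(320,200)),.004)[:,:2]; print(m,m.mean(0), m[1]-m[2],m[0]-m[3])
st=onz(c,f([(446,91),(680,98),(683,390),(446,384)],(320,200)),.04)[:,:2]; print(st,st.mean(0),np.linalg.norm(st-np.roll(st,1,0),axis=1))
pn=onz(c,f([(568,147),(631,180),(632,274)],(320,200)),.048)[:,:2]; print(pn)
d=pn[1]-pn[2]; print("xdir",np.degrees(np.arctan2(d[1],d[0])),np.linalg.norm(d))
```

```text
cam [ 0.28478814 -0.00570857  1.31106214]
tray [0.54861365 0.22000967] 22.721227985298487 2.401067579252014
cover edges [-101.85188389  149.73547418] [0.11551989 0.11448518] knob [[0.54581268 0.21851551 0.118     ]]
[[0.50676601 0.32074096 0.09      ]
 [0.52431562 0.28050985 0.09      ]
 [0.51316107 0.27265346 0.09      ]
 [0.49225024 0.31358364 0.09      ]]
green 0.08641358135062444 117.19325473287978
[[ 0.53332983 -0.02740772]
 [ 0.53152599 -0.14703441]
 [ 0.37297337 -0.14577204]
 [ 0.37403715 -0.02562509]] [ 0.45296658 -0.08645981] [ 0.15855263 -0.00126237] [ 0.15929269 -0.00178263]
[[ 0.57802204 -0.22872037]
 [ 0.57598665 -0.34839803]
 [ 0.42742973 -0.34436164]
 [ 0.42965123 -0.22564881]] [ 0.50277241 -0.28678222] [0.1484026  0.11969497 0.14861174 0.11873361]
[[ 0.54824815 -0.28827055]
 [ 0.53178341 -0.31966413]
 [ 0.48423013 -0.31854439]]
xdir -1.3488993667203837 0.04756645945117597
```

```bash
cat >> h.py <<'E'
import json
def plan(wps, pose=None, lead=1.0, dt=1.0, chunk=5, maxs=1.0, maxr=1.0, grip=None):
    """wps: list of (pos, yaw or Rotation). prints rows"""
    if pose is None:
        from plant import r
        s=r.get_state(); pose=(s["tcp_pos"],s["eef_rot"])
    p=np.array(pose[0],float); q=R.from_euler("xyz",pose[1],degrees=True)
    rows=[]
    for pos,rot in wps:
        pos=np.array(pos,float); g=rot if isinstance(rot,R) else R.from_euler("xyz",[180,0,rot],degrees=True)
        n=max(1,int(np.ceil(max(np.linalg.norm(pos-p)/.04/maxs,np.degrees((q.inv()*g).magnitude())/8/maxr)-0.02)))
        for i in range(n):
            k=n-i
            d=q.inv().apply((pos-p)/k)/.04; w=np.degrees((q.inv()*g).as_rotvec()/k)/8
            d=np.round(d,2); w=np.round(w,2)
            d=np.clip(d,-1,1)
            rows.append([(d+0).tolist(),(w+0).tolist(),grip])
            p=p+q.apply(d*.04); q=q*R.from_rotvec(np.radians(w*8))
    for i in range(0,len(rows),chunk): print(json.dumps(rows[i:i+chunk]).replace("-0.0,","0,").replace("0.0,","0,"))
    return rows
E
python3 - <<'E'
from h import *
plan([((.50,-.2,.22),-90),((.437,.302,.15),-37)],grip=40)
E
```

```text
[[[-0.76, 0.6, 0.04], [0, 0, -0.67], 40], [[-0.82, 0.52, 0.04], [0, 0, -0.67], 40], [[-0.86, 0.44, 0.05], [0, 0, -0.66], 40], [[-0.9, 0.36, 0.04], [0, 0, -0.67], 40], [[-0.93, 0.28, 0.05], [0, 0, -0.66], 40]]
[[[-0.95, 0.19, 0.04], [0, 0, -0.67], 40], [[-0.96, 0.1, 0.05], [0, 0, -0.66], 40], [[-0.97, 0.01, 0.04], [0, 0, -0.67], 40], [[-0.96, -0.07, 0.05], [0, 0, -0.66], 40], [[-0.95, -0.16, 0.04], [0, 0, -0.67], 40]]
[[[-0.94, -0.25, 0.05], [0, 0, -0.66], 40], [[-0.91, -0.34, 0.04], [0, 0, -0.67], 40], [[-0.87, -0.43, 0.05], [0, 0.01, -0.66], 40], [[-0.97, 0.12, 0.13], [0, 0, -0.51], 40], [[-0.97, 0.05, 0.13], [0, 0, -0.51], 40]]
[[[-0.97, -0.02, 0.14], [0, 0, -0.51], 40], [[-0.97, -0.08, 0.13], [0, 0, -0.51], 40], [[-0.96, -0.15, 0.14], [0, 0, -0.51], 40], [[-0.95, -0.22, 0.13], [0, 0, -0.51], 40], [[-0.93, -0.29, 0.14], [0, 0, -0.51], 40]]
[[[-0.91, -0.35, 0.13], [0, 0, -0.51], 40], [[-0.88, -0.42, 0.14], [0, 0, -0.51], 40], [[-0.84, -0.48, 0.13], [0, 0, -0.51], 40], [[-0.81, -0.54, 0.14], [0, 0, -0.51], 40], [[-0.77, -0.6, 0.13], [0, 0, -0.51], 40]]
[[[-0.72, -0.64, 0.14], [0, 0, -0.51], 40]]
```

Call:
{"fn": "apply_moves", "kwargs": {
  "targets": [
    [[-0.76,0.6,0],[0,0,-0.67],40],
    [[-0.82,0.52,0],[0,0,-0.67],40],
    [[-0.86,0.44,0],[0,0,-0.66],40],
    [[-0.9,0.36,0],[0,0,-0.67],40],
    [[-0.93,0.28,0],[0,0,-0.66],40]
  ]
}}

```text
time_s: 0.65
tcp_pos: [0.339, -0.4623, 0.2393]
eef_rot: [179.6, 0.0, -132.1]
contact_force: [1.6, -0.1, 0.1]
gripper_width: 0.053
```

Call:
{"fn": "apply_moves", "kwargs": {
  "targets": [
    [[-0.95,0.19,0.04],[0,0,-0.67],40],
    [[-0.96,0.1,0.05],[0,0,-0.66],40],
    [[-0.97,0.01,0.04],[0,0,-0.67],40],
    [[-0.96,-0.07,0.05],[0,0,-0.66],40],
    [[-0.95,-0.16,0.04],[0,0,-0.67],40]
  ]
}}

```text
time_s: 1.15
tcp_pos: [0.4384, -0.2875, 0.2303]
eef_rot: [179.7, 0.2, -104.3]
contact_force: [0.5, 0.3, -0.8]
gripper_width: 0.0402
```

Call:
{"fn": "apply_moves", "kwargs": {
  "targets": [
    [[-0.94,-0.25,0.05],[0,0,-0.66],40],
    [[-0.91,-0.34,0.04],[0,0,-0.67],40],
    [[-0.87,-0.43,0.05],[0,0.01,-0.66],40],
    [[-0.97,0.12,0.13],[0,0,-0.51],40],
    [[-0.97,0.05,0.13],[0,0,-0.51],40]
  ]
}}

```text
time_s: 1.65
tcp_pos: [0.4862, -0.101, 0.214]
eef_rot: [179.8, 0.2, -79.1]
contact_force: [0.1, 0.5, 0.9]
gripper_width: 0.0399
```

Call:
{"fn": "apply_moves", "kwargs": {
  "targets": [
    [[-0.97,-0.02,0.14],[0,0,-0.51],40],
    [[-0.97,-0.08,0.13],[0,0,-0.51],40],
    [[-0.96,-0.15,0.14],[0,0,-0.51],40],
    [[-0.95,-0.22,0.13],[0,0,-0.51],40],
    [[-0.93,-0.29,0.14],[0,0,-0.51],40]
  ]
}}

```text
time_s: 2.15
tcp_pos: [0.4484, 0.098, 0.1864]
eef_rot: [179.9, 0.3, -57.9]
contact_force: [0.5, 0.2, 0.4]
gripper_width: 0.0401
```

Run:
```python
from h import *
plan([((.437,.302,.15),-37)],grip=40)
```

```text
[[[-0.74, -0.41, 0.16], [0, 0.01, -0.43], 40], [[-0.72, -0.46, 0.15], [0, 0.01, -0.44], 40], [[-0.69, -0.5, 0.15], [0, 0, -0.43], 40], [[-0.66, -0.54, 0.15], [0, 0.01, -0.44], 40], [[-0.62, -0.58, 0.15], [0, 0, -0.43], 40]]
[[[-0.59, -0.61, 0.16], [0, 0.01, -0.44], 40]]
```

Call:
{"fn": "apply_moves", "kwargs": {
  "targets": [
    [[-0.74,-0.41,0.16],[0,0,-0.43],40],
    [[-0.72,-0.46,0.15],[0,0,-0.44],40],
    [[-0.69,-0.5,0.15],[0,0,-0.43],40],
    [[-0.66,-0.54,0.15],[0,0,-0.44],40],
    [[-0.62,-0.58,0.15],[0,0,-0.43],40]
  ]
}}

```text
time_s: 2.65
tcp_pos: [0.4349, 0.2756, 0.1562]
eef_rot: [-179.9, 0.3, -39.6]
contact_force: [1.1, -0.0, 0.3]
gripper_width: 0.0404
```

Call:
{"fn": "apply_moves", "kwargs": {
  "targets": [
    [[-0.59,-0.61,0.0],[0,0,-0.44],40],
    [[0,0,0],[0,0,0],40]
  ]
}}

```text
time_s: 2.85
tcp_pos: [0.4315, 0.314, 0.155]
eef_rot: [-179.9, 0.3, -35.7]
contact_force: [-0.3, -0.0, 0.1]
gripper_width: 0.0402
```

Run:
```python
from h import *
from plant import r
s=r.get_state(); pose=(s["tcp_pos"],s["eef_rot"]); print(pose,s["joints"],s["qd"])
c=r.capture("wrist"); c["pose"]=pose; pickle.dump(c,open("w1.pkl","wb"))
im=c["img"].copy()
for a in [22.7,82.7,142.7,202.7,262.7]:
  for z in (.026,.081):
    P=[.548+.137*np.cos(np.radians(a)),.2195+.137*np.sin(np.radians(a)),z]
    q=proj(c,P,pose)[0]; print(a,z,q)
    if abs(q).max()<2000: cv2.circle(im,tuple(int(v) for v in q),3,(255,0,255),-1)
cv2.imwrite("pics/w1.png",im)
```

```text
(array([0.43148187, 0.3139688 , 0.15502221]), array([-179.93598358,    0.29824798,  -35.65474181])) [ 56.89254313  11.75537553 -23.97592493  -0.3638902  -54.19203841
  -2.33474714] [-0.73867356 -0.67595241 -2.68669228 -0.80776494 -0.50086924 -0.62977785]
22.7 0.026 [ 133.62707593 -127.27510988]
22.7 0.081 [  77.97381902 -202.26852716]
82.7 0.026 [152.63696769 115.49132087]
82.7 0.081 [109.99792289 112.94349066]
142.7 0.026 [324.68903065 218.73013493]
142.7 0.081 [325.88189386 240.57841488]
202.7 0.026 [501.85528453 125.82891305]
202.7 0.081 [547.90358387 125.94945553]
262.7 0.026 [ 536.10461848 -113.31734906]
262.7 0.081 [ 600.06563627 -183.2037971 ]
```

View pics/w1.png

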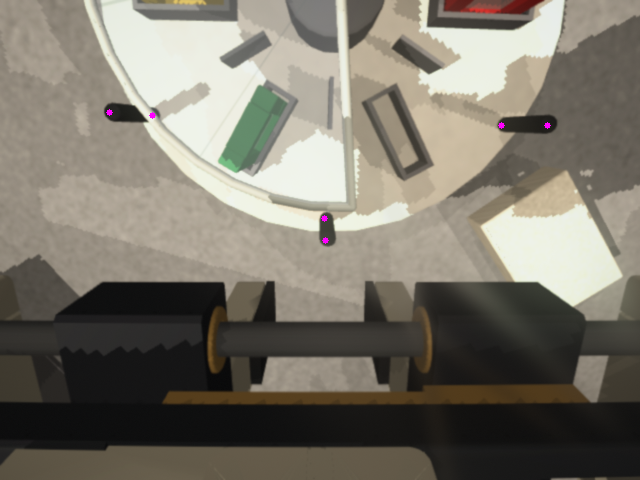

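Run:
```python
from h import *
plan([((.439,.3025,.13),-37.3),((.439,.3025,.075),-37.3)],grip=34)
```

```text
[[[0.31, 0.08, 0.62], [0, 0.04, 0.19], 34], [[0, 0, 0.69], [0, 0, 0.0], 34], [[0, 0, 0.68], [0, 0, 0.0], 34]]
```

Call:
{"fn": "apply_moves", "kwargs": {
  "targets": [
    [[0.31,0.08,0.4],[0,0.04,0.19],34],
    [[0,0,0.7],[0,0,0],34],
    [[0,0,0.7],[0,0,0],34],
    [[0,0,0.1],[0,0,0],34]
  ]
}}

```text
time_s: 3.3
tcp_pos: [0.4395, 0.3005, 0.0778]
eef_rot: [-179.9, 0.0, -37.5]
contact_force: [-0.0, -1.1, 0.3]
gripper_width: 0.0341
```

Run:
```python
from h import *
from plant import r
s=r.get_state(); pose=(s["tcp_pos"],s["eef_rot"]); print(pose)
w=[]
for k in range(1,16):
    a=142.7+6*k; w.append(((.548+.137*np.cos(np.radians(a)),.2195+.137*np.sin(np.radians(a)),.075),a-180))
plan(w,grip=20)
```

```text
(array([0.43946405, 0.30052378, 0.07782571]), array([-1.79901713e+02,  1.27852207e-04, -3.75218798e+01]))
[[[-0.02, 0.33, 0.07], [-0.01, 0, -0.78], 20], [[0.02, 0.35, 0.0], [0, 0, -0.75], 20], [[0.02, 0.36, 0.0], [0, 0, -0.75], 20], [[0.02, 0.36, 0.0], [0, 0, -0.75], 20], [[0.02, 0.36, 0.0], [0, 0, -0.75], 20]]
[[[0.01, 0.35, 0.0], [0, 0, -0.75], 20], [[0.02, 0.36, 0.0], [0, 0, -0.75], 20], [[0.02, 0.36, 0.0], [0, 0, -0.75], 20], [[0.02, 0.36, 0.0], [0, 0, -0.75], 20], [[0.02, 0.36, 0.0], [0, 0, -0.75], 20]]
[[[0.02, 0.36, 0.0], [0, 0, -0.75], 20], [[0.02, 0.35, 0.0], [0, 0, -0.75], 20], [[0.01, 0.36, 0.0], [0, 0, -0.75], 20], [[0.02, 0.36, 0.0], [0, 0, -0.75], 20], [[0.02, 0.36, 0.0], [0, 0, -0.75], 20]]
```

Call:
{"fn": "apply_moves", "kwargs": {
  "targets": [
    [[-0.02,0.33,0.07],[0,0,-0.75],20],
    [[0.02,0.35,0],[0,0,-0.75],20],
    [[0.02,0.36,0],[0,0,-0.75],20],
    [[0.02,0.36,0],[0,0,-0.75],20],
    [[0.02,0.36,0],[0,0,-0.75],20]
  ]
}}

```text
time_s: 3.8
tcp_pos: [0.4143, 0.2361, 0.0784]
eef_rot: [-179.7, -0.3, -6.6]
contact_force: [0.7, 0.7, -0.8]
gripper_width: 0.02
```

```bash
cat > arc.py <<'E'
from h import *
from plant import r
import sys
s=r.get_state(); pose=(s["tcp_pos"],s["eef_rot"]); d=pose[0][:2]-[.548,.2195]
a0=np.degrees(np.arctan2(d[1],d[0]))%360; print("r",np.linalg.norm(d),"ang",a0,"yaw",pose[1],"F",s["contact_force"])
w=[]
for k in range(1,6):
    a=a0+float(sys.argv[1])*k; w.append(((.548+.137*np.cos(np.radians(a)),.2195+.137*np.sin(np.radians(a)),.075),a-180))
plan(w,grip=20)
E
python3 arc.py 6
```

```text
r 0.13469876624806026 ang 172.93623228497785 yaw [-179.68061955   -0.25991475   -6.58857508] F [ 0.68258648  0.7394132  -0.81493031]
[[[-0.04, 0.36, 0.08], [-0.04, -0.03, -0.69], 20], [[0.02, 0.36, 0.0], [0, 0, -0.75], 20], [[0.02, 0.35, 0.0], [0, 0, -0.75], 20], [[0.01, 0.36, 0.0], [0, 0, -0.75], 20], [[0.02, 0.36, 0.0], [0, 0, -0.75], 20]]
```

Call:
{"fn": "apply_moves", "kwargs": {
  "targets": [
    [[-0.04,0.36,0.08],[-0.04,-0.03,-0.69],20],
    [[0.02,0.36,0],[0,0,-0.75],20],
    [[0.02,0.35,0],[0,0,-0.75],20],
    [[0,0.36,0],[0,0,-0.75],20],
    [[0,0.36,0],[0,0,-0.75],20]
  ]
}}

```text
time_s: 4.3
tcp_pos: [0.4231, 0.1639, 0.0813]
eef_rot: [-179.8, -0.5, 24.1]
contact_force: [1.1, 1.8, -0.5]
gripper_width: 0.02
```

```bash
python3 arc.py 6
```

```text
r 0.13672680658605557 ang 203.97698116691586 yaw [-179.80054189   -0.54992558   24.08806512] F [ 1.11199429  1.79023483 -0.52470871]
[[[0.01, 0.36, 0.16], [-0.02, -0.07, -0.74], 20], [[0.02, 0.36, 0.0], [0, 0, -0.75], 20], [[0.02, 0.35, 0.0], [0, 0, -0.75], 20], [[0.02, 0.36, 0.0], [0, 0, -0.75], 20], [[0.01, 0.36, 0.0], [0, 0, -0.75], 20]]
```

Call:
{"fn": "apply_moves", "kwargs": {
  "targets": [
    [[0.01,0.36,0.16],[-0.02,-0.07,-0.74],20],
    [[0.02,0.36,0],[0,0,-0.75],20],
    [[0.02,0.35,0],[0,0,-0.75],20],
    [[0,0.36,0],[0,0,-0.75],20],
    [[0,0.36,0],[0,0,-0.75],20]
  ]
}}

```text
time_s: 4.8
tcp_pos: [0.469, 0.1048, 0.0808]
eef_rot: [179.9, -0.4, 55.1]
contact_force: [-0.1, 2.0, -1.1]
gripper_width: 0.0204
```

Call:
{"fn": "apply_moves", "kwargs": {
  "targets": [
    [[0,0,0],[0,0,0],20],
    [[0,0,0],[0,0,0],20],
    [[0,0,0],[0,0,0],34]
  ]
}}

```text
time_s: 5.1
tcp_pos: [0.4701, 0.1034, 0.0831]
eef_rot: [179.9, -0.5, 54.8]
contact_force: [-0.5, 0.1, 0.4]
gripper_width: 0.0239
```

Run:
```python
from h import *
from plant import r
s=r.get_state(); pose=(s["tcp_pos"],s["eef_rot"]); print(pose,s["joints"][5])
c=r.capture("top");pickle.dump(c,open("top1.pkl","wb"))
crop(c,160,160,310,300,"t2.png",5)
```

```text
(array([0.4701048 , 0.10342347, 0.08312099]), array([179.86490155,  -0.53368549,  54.77397795])) 108.97107547063533
```

View pics/t2.png

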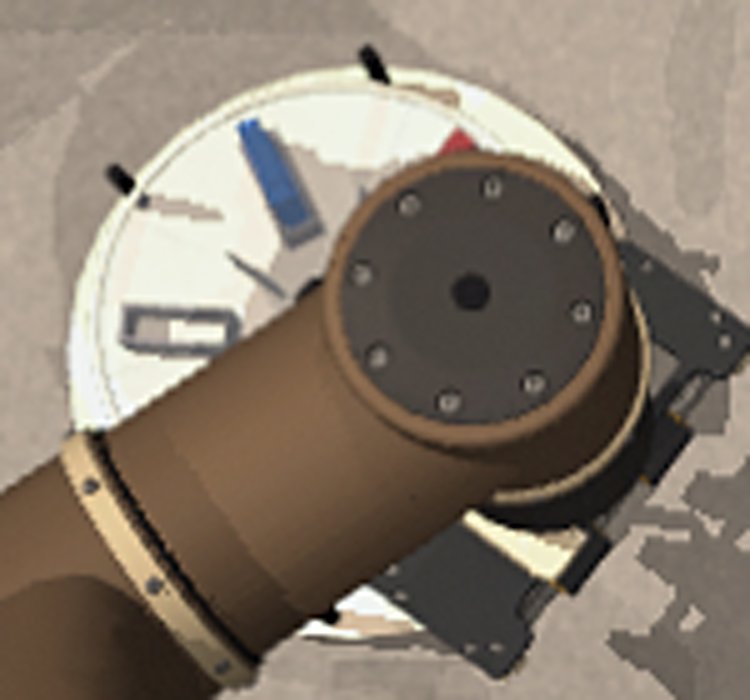

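Run:
```python
from h import *
plan([((.469,.104,.16),54.8),((.42,.163,.16),24)],grip=60)
```

```text
[[[0.01, -0.01, -0.96], [0.01, -0.03, 0.0], 60], [[0, -0.02, -0.96], [0.01, -0.04, 0.0], 60], [[0.12, -0.46, 0.0], [0, 0, 0.96], 60], [[0.06, -0.47, 0.0], [0, 0, 0.96], 60], [[0, -0.48, 0.0], [0, 0, 0.96], 60]]
[[[-0.06, -0.48, 0.0], [0, 0, 0.97], 60]]
```

Call:
{"fn": "apply_moves", "kwargs": {
  "targets": [
    [[0,0,-0.96],[0,-0.03,0],34],
    [[0,0,-0.96],[0,-0.04,0],34],
    [[0.12,-0.46,0],[0,0,0.96],60],
    [[0.06,-0.47,0],[0,0,0.96],60],
    [[0,-0.48,0],[0,0,0.96],60]
  ]
}}

```text
time_s: 5.65
tcp_pos: [0.4311, 0.1485, 0.1634]
eef_rot: [179.9, 0.0, 30.7]
contact_force: [0.9, -0.2, -0.2]
gripper_width: 0.0526
```

Call:
{"fn": "apply_moves", "kwargs": {
  "targets": [
    [[-0.06,-0.48,0],[0,0,0.9],60],
    [[0,0,0],[0,0,0],60]
  ]
}}

```text
time_s: 5.85
tcp_pos: [0.4172, 0.1658, 0.1641]
eef_rot: [179.9, -0.0, 23.0]
contact_force: [-0.1, 0.8, 0.3]
gripper_width: 0.0597
```

Run:
```python
from h import *
from plant import r
s=r.get_state(); pose=(s["tcp_pos"],s["eef_rot"]); print(pose)
c=r.capture("wrist"); c["pose"]=pose; pickle.dump(c,open("w2.pkl","wb"))
im=c["img"].copy()
for a in [234-60,234]:
  for z in (.026,.081):
    P=[.548+.137*np.cos(np.radians(a)),.2195+.137*np.sin(np.radians(a)),z]
    q=proj(c,P,pose)[0]; print(a,z,q)
    if abs(q).max()<2000: cv2.circle(im,tuple(int(v) for v in q),3,(255,0,255),-1)
for rr in (65,111):
    P=[.548+rr/1e3*np.cos(np.radians(204)),.2195+rr/1e3*np.sin(np.radians(204)),.09]
    q=proj(c,P,pose)[0]; cv2.circle(im,tuple(int(v) for v in q),3,(255,0,255),-1)
cv2.imwrite("pics/w2.png",im)
```

```text
(array([0.41716639, 0.16575557, 0.16405346]), array([ 1.79899083e+02, -4.05892779e-02,  2.29557700e+01]))
174 0.026 [228.90234475 203.04027633]
174 0.081 [208.32483968 220.20378111]
234 0.026 [413.73014566 199.55142697]
234 0.081 [435.5402184  215.94781185]
```

View pics/w2.png

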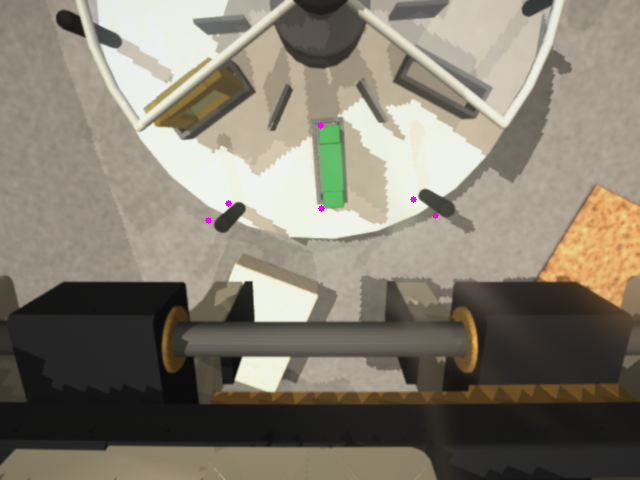

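Run:
```python
from h import *
c=load("w2"); g=onz(c,[(320,125),(340,124),(345,207),(323,208)],.09,c["pose"])[:,:2]
m=g.mean(0); ax=(g[0]+g[1]-g[2]-g[3])/2; ang=np.degrees(np.arctan2(ax[1],ax[0])); print(g,m,ang,np.linalg.norm(ax))
d=m-[.548,.2195]; print(np.linalg.norm(d),np.degrees(np.arctan2(d[1],d[0]))%360)
print("cover corners",onz(c,[(140,127),(503,125)],.106,c["pose"]))
plan([((*m,.14),ang)],grip=60)
```

```text
[[0.4886286  0.19322066]
 [0.49332401 0.18346327]
 [0.45263776 0.16242802]
 [0.44719407 0.17381109]] [0.47044611 0.17823076] 26.220430554278114 0.04577009900492264
0.08785075925449189 208.0190636855803
cover corners [[0.45255166 0.27640511 0.106     ]
 [0.5246495  0.10843517 0.106     ]]
[[[0.67, 0.11, 0.3], [0.01, 0, -0.19], 60], [[0.67, 0.13, 0.3], [0, 0, -0.18], 60]]
```

Call:
{"fn": "apply_moves", "kwargs": {
  "targets": [
    [[0.67,0.12,0.2],[0,0,-0.25],50],
    [[0.67,0.14,0.2],[0,0,-0.25],50],
    [[0,0,0],[0,0,0],50]
  ],
  "squeeze": 15
}}

```text
time_s: 6.2
tcp_pos: [0.4722, 0.1785, 0.1486]
eef_rot: [179.9, -0.1, 28.0]
contact_force: [-0.1, -1.5, 0.3]
gripper_width: 0.0503
```

Run:
```python
from h import *
plan([((.4704,.1782,.078),27.2)],grip=50)
```

```text
[[[-0.02, -0.01, 0.88], [0.01, -0.01, 0.05], 50], [[-0.03, -0.01, 0.89], [0, -0.01, 0.05], 50]]
```

Call:
{"fn": "apply_moves", "kwargs": {
  "targets": [
    [[-0.03,0,0.88],[0,0,0.05],50],
    [[-0.03,0,0.85],[0,0,0.05],50],
    [[0,0,0.05],[0,0,0],50]
  ]
}}

```text
time_s: 6.5
tcp_pos: [0.4716, 0.1765, 0.0764]
eef_rot: [179.9, -0.2, 27.4]
contact_force: [-0.3, -0.7, -0.4]
gripper_width: 0.0503
```

Call:
{"fn": "apply_moves", "kwargs": {
  "targets": [
    [[0,0,0],[0,0,0],8],
    [[0,0,0],[0,0,0],8],
    [[0,0,0],[0,0,0],8],
    [[0,0,0],[0,0,0],8],
    [[0,0,0],[0,0,0],8]
  ]
}}

```text
time_s: 7.0
tcp_pos: [0.4734, 0.1774, 0.0812]
eef_rot: [179.9, -0.5, 27.6]
contact_force: [-0.2, 0.6, 1.6]
gripper_width: 0.0156
```

Call:
{"fn": "apply_moves", "kwargs": {
  "targets": [
    [[0,0,0.05],[0,0,0],8],
    [[0,0,0.05],[0,0,0],8]
  ]
}}

```text
time_s: 7.2
tcp_pos: [0.4744, 0.178, 0.0799]
eef_rot: [179.9, -0.7, 27.7]
contact_force: [-6.8, -3.0, 22.3]
gripper_width: 0.012
```

Call:
{"fn": "apply_moves", "kwargs": {
  "targets": [
    [[0,0,-0.25],[0,0,0],8],
    [[0,0,-0.5],[0,0,0],8],
    [[0,0,-0.7],[0,0,0],8]
  ]
}}

```text
time_s: 7.5
tcp_pos: [0.4718, 0.1762, 0.1373]
eef_rot: [179.8, -0.3, 27.7]
contact_force: [0.3, -0.3, -0.2]
gripper_width: 0.0119
```

Call:
{"fn": "apply_moves", "kwargs": {
  "targets": [
    [[0,0,-1],[0,0.1,0],8],
    [[0,0,-1],[0,0,0],8]
  ]
}}

```text
time_s: 7.7
tcp_pos: [0.4696, 0.1749, 0.2187]
eef_rot: [179.8, -0.9, 27.7]
contact_force: [1.2, 1.2, -0.7]
gripper_width: 0.0118
```

Run:
```python
from h import *
from plant import r
s=r.get_state(); pose=(s["tcp_pos"],s["eef_rot"]); print(pose,s["gripper_width"],s["contact_force"])
c=r.capture("side");pickle.dump(c,open("side1.pkl","wb")); cv2.imwrite("pics/s1.png",c["img"])
c=r.capture("wrist"); cv2.imwrite("pics/w3.png",c["img"])
```

```text
(array([0.46959877, 0.17486031, 0.21869048]), array([179.79293326,  -0.92991596,  27.6916591 ])) 0.011830166972086793 [ 1.18480822  1.15881512 -0.66956416]
```

View pics/s1.png

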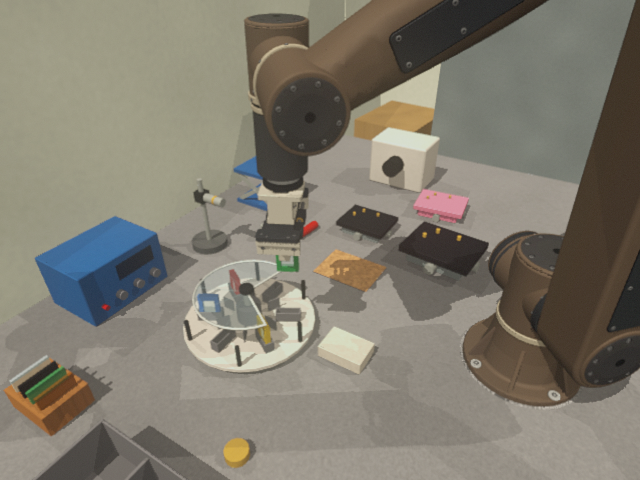

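View pics/w3.png

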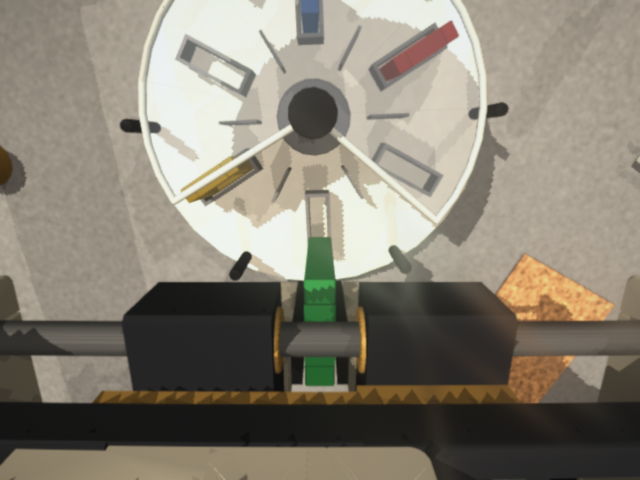

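Run:
```python
from h import *
plan([((.49,-.0865,.18),-90)],grip=8)
```

```text
[[[-0.18, 0.4, 0.07], [-0.01, -0.01, 0.98], 8], [[-0.12, 0.42, 0.07], [-0.01, -0.01, 0.98], 8], [[-0.07, 0.44, 0.07], [-0.01, -0.01, 0.98], 8], [[-0.01, 0.44, 0.07], [-0.01, -0.01, 0.98], 8], [[0.06, 0.44, 0.07], [-0.01, -0.01, 0.98], 8]]
[[[0.11, 0.42, 0.07], [-0.01, -0.01, 0.98], 8], [[0.17, 0.41, 0.07], [-0.01, -0.01, 0.98], 8], [[0.23, 0.38, 0.07], [-0.01, -0.01, 0.98], 8], [[0.27, 0.34, 0.07], [-0.01, -0.01, 0.98], 8], [[0.32, 0.3, 0.07], [-0.01, -0.01, 0.98], 8]]
[[[0.36, 0.26, 0.07], [-0.01, 0, 0.98], 8], [[0.39, 0.2, 0.08], [-0.01, -0.01, 0.98], 8], [[0.41, 0.15, 0.07], [-0.02, 0, 0.99], 8], [[0.43, 0.09, 0.08], [-0.01, -0.01, 0.98], 8], [[0.44, 0.03, 0.07], [-0.02, 0, 0.99], 8]]
```

Call:
{"fn": "apply_moves", "kwargs": {
  "targets": [
    [[-0.18,0.4,0],[0,0,0.98],8],
    [[-0.12,0.42,0],[0,0,0.98],8],
    [[-0.07,0.44,0],[0,0,0.98],8],
    [[0,0.44,0],[0,0,0.98],8],
    [[0.06,0.44,0],[0,0,0.98],8]
  ]
}}

```text
time_s: 8.3
tcp_pos: [0.4782, 0.0881, 0.2249]
eef_rot: [-178.8, -1.5, -12.6]
contact_force: [0.3, 0.6, -0.4]
gripper_width: 0.012
```

Call:
{"fn": "apply_moves", "kwargs": {
  "targets": [
    [[0.11,0.42,0.07],[0,0,0.98],8],
    [[0.17,0.41,0.07],[0,0,0.98],8],
    [[0.23,0.38,0.07],[0,0,0.98],8],
    [[0.27,0.34,0.07],[0,0,0.98],8],
    [[0.32,0.3,0.07],[0,0,0.98],8]
  ]
}}

```text
time_s: 8.8
tcp_pos: [0.4807, -0.0033, 0.2096]
eef_rot: [-178.1, -0.3, -53.5]
contact_force: [0.9, 0.3, 0.0]
gripper_width: 0.0121
```

Run:
```python
from h import *
from plant import r
s=r.get_state(); print(s["tcp_pos"],s["eef_rot"],s["joints"])
plan([((.49,-.0865,.15),-90)],grip=8)
```

```text
[ 0.48073377 -0.00328114  0.20964363] [-178.071501     -0.34396307  -53.47147712] [ 23.02743896   2.47124968 -27.125849    -0.13598764 -58.44748087
  13.57605512]
[[[0.36, 0.22, 0.29], [-0.05, 0.01, 0.91], 8], [[0.38, 0.17, 0.3], [-0.05, 0.01, 0.91], 8], [[0.4, 0.12, 0.3], [-0.05, 0.01, 0.92], 8], [[0.42, 0.06, 0.3], [-0.05, 0, 0.91], 8], [[0.42, 0.01, 0.29], [-0.05, 0.01, 0.92], 8]]
```

Call:
{"fn": "apply_moves", "kwargs": {
  "targets": [
    [[0.36,0.22,0.29],[-0.05,0.01,0.91],8],
    [[0.38,0.17,0.3],[-0.05,0.01,0.91],8],
    [[0.4,0.12,0.3],[-0.05,0.01,0.92],8],
    [[0.42,0.06,0.3],[-0.05,0,0.91],8],
    [[0.42,0.01,0.29],[-0.05,0.01,0.92],8]
  ]
}}

```text
time_s: 9.3
tcp_pos: [0.4894, -0.0902, 0.1496]
eef_rot: [-179.8, 0.0, -91.6]
contact_force: [0.1, -0.2, -0.2]
gripper_width: 0.0118
```

Run:
```python
from h import *
from plant import r
s=r.get_state(); print(s["tcp_pos"],s["eef_rot"],s["joints"])
plan([((.49,-.0865,.10),-90),((.49,-.0865,.065),-90)],grip=8)
```

```text
[ 0.48940246 -0.0902274   0.14964011] [-1.79827069e+02  3.22772653e-02 -9.16081271e+01] [ 1.22312656e+01  8.67562580e+00 -2.89255468e+01  1.26834942e-02
 -5.22231967e+01 -1.38471958e+01]
[[[-0.05, 0, 0.62], [-0.01, 0, -0.1], 8], [[-0.04, -0.01, 0.62], [-0.01, 0, -0.1], 8], [[0, 0, 0.88], [0, 0, 0.0], 8]]
```

Call:
{"fn": "apply_moves", "kwargs": {
  "targets": [
    [[-0.05,0,0.62],[0,0,-0.1],8],
    [[-0.04,0,0.62],[0,0,-0.1],8],
    [[0,0,0.6],[0,0,0],8],
    [[0,0,0],[0,0,0],8],
    [[0,0,0.1],[0,0,0],8]
  ]
}}

```text
time_s: 9.8
tcp_pos: [0.4897, -0.0892, 0.0693]
eef_rot: [-179.9, -0.0, -90.4]
contact_force: [0.8, 0.0, -0.5]
gripper_width: 0.0118
```

Call:
{"fn": "apply_moves", "kwargs": {
  "targets": [
    [[0,0,0.2],[0,0,0],8],
    [[0,0,0.1],[0,0,0],8]
  ]
}}

```text
time_s: 10.0
tcp_pos: [0.4908, -0.089, 0.0582]
eef_rot: [-179.7, 0.0, -90.4]
contact_force: [-0.7, -0.3, -1.3]
gripper_width: 0.0117
```

Call:
{"fn": "apply_moves", "kwargs": {
  "targets": [
    [[0,0,0.04],[0,0,0],8],
    [[0,0,0.05],[0,0,0],8]
  ]
}}

```text
time_s: 10.2
tcp_pos: [0.492, -0.0886, 0.0576]
eef_rot: [-179.6, -0.0, -90.3]
contact_force: [-7.6, 3.3, 22.3]
gripper_width: 0.012
```

Call:
{"fn": "apply_moves", "kwargs": {
  "targets": [
    [[0,0,-0.04],[0,0,0],12],
    [[0,0,0],[0,0,0],20],
    [[0,0,0],[0,0,0],87.6]
  ]
}}

```text
time_s: 10.5
tcp_pos: [0.4935, -0.0881, 0.0613]
eef_rot: [-179.3, 0.0, -90.3]
contact_force: [0.4, -0.2, 0.1]
gripper_width: 0.0228
```

Call:
{"fn": "apply_moves", "kwargs": {
  "targets": [
    [[0,0,-0.1],[0,0,0],87.6],
    [[0,0,-0.1],[0,0,0],87.6],
    [[0,0,0],[0,0,0],87.6],
    [[0,0,0],[0,0,0],87.6]
  ]
}}

```text
time_s: 10.9
tcp_pos: [0.4937, -0.0881, 0.0702]
eef_rot: [-179.3, 0.0, -90.3]
contact_force: [-0.5, 0.2, 0.5]
gripper_width: 0.0544
```

Run:
```python
from h import *
from plant import r
s=r.get_state(); print(s["tcp_pos"],s["eef_rot"],s["gripper_width"])
c=r.capture("wrist"); cv2.imwrite("pics/w4.png",c["img"])
c=r.capture("side"); crop(c,240,180,440,330,"s4.png",4)
```

```text
[ 0.49366132 -0.08813027  0.07018969] [-1.79276165e+02  4.17439217e-02 -9.02695965e+01] 0.054362115264257056
```

View pics/w4.png

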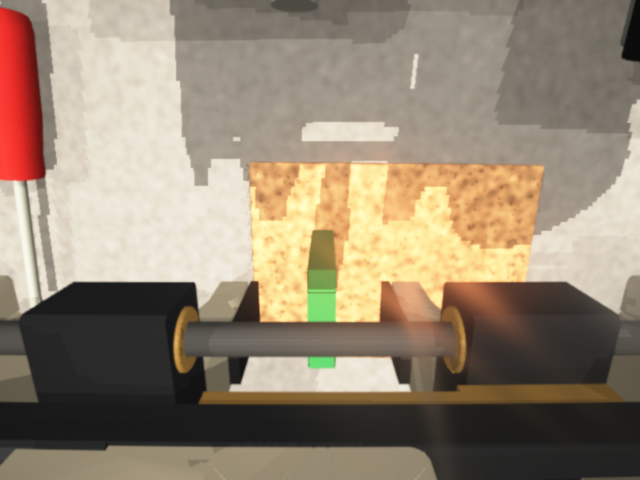

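View pics/s4.png

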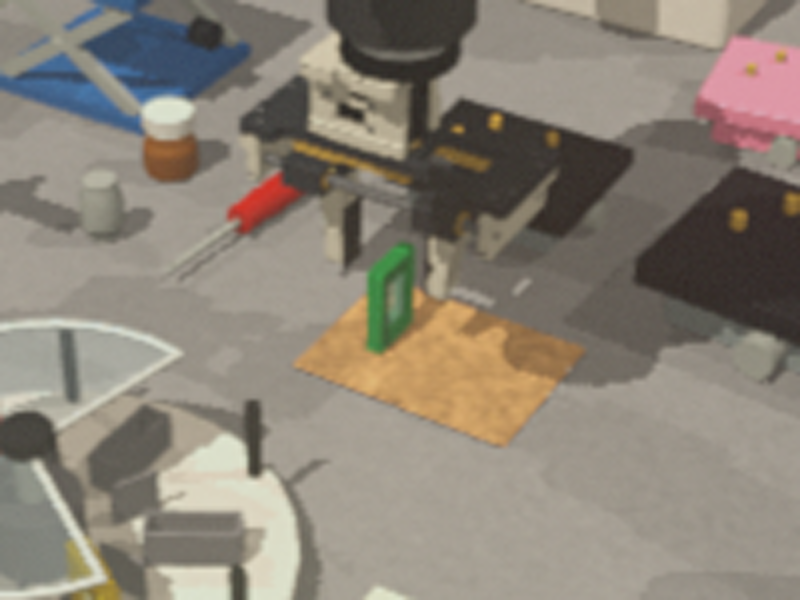

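Call:
{"fn": "apply_moves", "kwargs": {
  "targets": [
    [[0,0,0.05],[0.05,0,0],87.6],
    [[0,0,0],[0,0,0],87.6],
    [[0,0,0],[0,0,0],87.6],
    [[0,0.3,0],[0,0,0],87.6],
    [[0,0.3,0],[0,0,0],87.6]
  ]
}}

```text
time_s: 11.5
tcp_pos: [0.4688, -0.0881, 0.0666]
eef_rot: [-178.9, 0.0, -90.3]
contact_force: [0.6, -0.6, 0.1]
gripper_width: 0.0877
```

Call:
{"fn": "apply_moves", "kwargs": {
  "targets": [
    [[0,0.3,0.1],[0,0,0],87.6],
    [[0,0.25,0],[0,0,0],87.6],
    [[0,0.2,0],[0,0,0],87.6],
    [[0,0.15,0],[0,0,0],87.6]
  ]
}}

```text
time_s: 11.9
tcp_pos: [0.4272, -0.0882, 0.0619]
eef_rot: [-179.0, 0.0, -90.3]
contact_force: [-0.1, -0.3, -0.0]
gripper_width: 0.0878
```

Run:
```python
from h import *
from plant import r
s=r.get_state(); print(s["tcp_pos"],s["eef_rot"],s["gripper_width"])
c=r.capture("wrist"); cv2.imwrite("pics/w5.png",c["img"])
```

```text
[ 0.4272299  -0.08824569  0.06194411] [-1.78957515e+02  2.69851287e-02 -9.03018172e+01] 0.08782549322238825
```

View pics/w5.png

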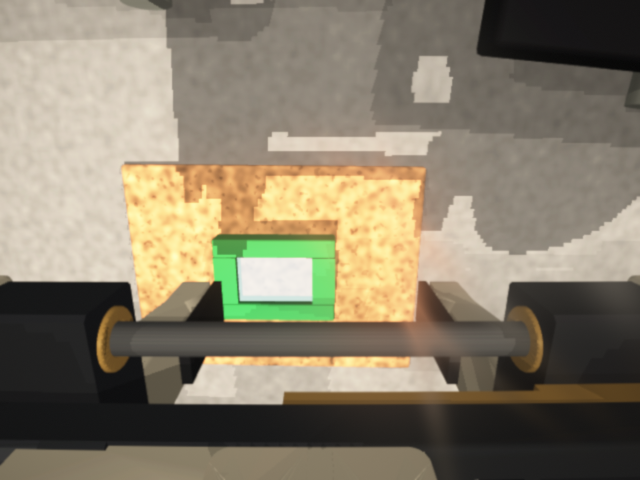

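Run:
```python
from h import *
from plant import r
s=r.get_state(); c=load("w2"); p=(s["tcp_pos"],s["eef_rot"])
print(onz(c,[(214,243),(335,243),(335,320)],.016,p))
plan([((.4275,-.088,.11),-90),((.45,-.02,.18),-90)],grip=87.6)
```

```text
[[ 0.47916288 -0.10667201  0.016     ]
 [ 0.4169362  -0.106617    0.016     ]
 [ 0.41670601 -0.06291274  0.016     ]]
[[[0, -0.03, -0.6], [-0.06, 0, -0.02], 87.6], [[-0.01, -0.02, -0.6], [-0.07, 0, -0.02], 87.6], [[-0.57, -0.19, -0.58], [0, 0, 0.0], 87.6], [[-0.57, -0.18, -0.59], [0, 0, 0.0], 87.6], [[-0.56, -0.19, -0.58], [0, 0, 0.0], 87.6]]
```

Call:
{"fn": "apply_moves", "kwargs": {
  "targets": [
    [[0,-0.03,-0.6],[-0.06,0,0],87.6],
    [[0,0,-0.6],[-0.07,0,0],87.6],
    [[-0.57,-0.19,-0.58],[0,0,0],87.6],
    [[-0.57,-0.18,-0.59],[0,0,0],87.6],
    [[-0.56,-0.19,-0.58],[0,0,0],87.6]
  ]
}}

```text
time_s: 12.45
tcp_pos: [0.447, -0.0208, 0.182]
eef_rot: [179.6, -0.0, -90.5]
contact_force: [1.4, -0.0, -0.2]
gripper_width: 0.0875
```

Call:
{"fn": "apply_moves", "kwargs": {
  "targets": [
    [[0,0,0],[0,0,0],87.6]
  ]
}}

```text
time_s: 12.55
tcp_pos: [0.45, -0.0185, 0.1854]
eef_rot: [180.0, 0.1, -90.4]
contact_force: [-0.4, -0.2, -0.2]
gripper_width: 0.0881
```

Run:
```python
from h import *
from plant import r
s=r.get_state(); p=(s["tcp_pos"],s["eef_rot"]); print(p)
c=r.capture("wrist"); c["pose"]=p; pickle.dump(c,open("w6.pkl","wb")); cv2.imwrite("pics/w6.png",c["img"])
```

```text
(array([ 0.45002182, -0.01853944,  0.18544856]), array([ 1.79956827e+02,  5.26452122e-02, -9.04037871e+01]))
```

View pics/w6.png

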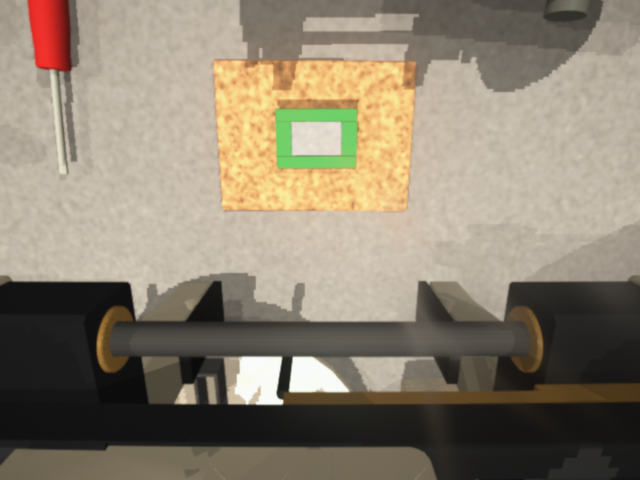

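Run:
```python
from h import *
c=load("w6"); g=onz(c,[(276,109),(357,109),(356,168),(277,168)],.016,c["pose"])[:,:2]; print(g,g.mean(0))
m=g.mean(0); d=g[1]-g[0]; print(np.degrees(np.arctan2(-d[1],-d[0])))
plan([((m[0]-.004,m[1],.08),-1)],grip=75)
```

```text
[[ 0.48342382 -0.1099742 ]
 [ 0.42084609 -0.10949328]
 [ 0.42081153 -0.06434147]
 [ 0.48433035 -0.06483942]] [ 0.45235295 -0.08716209]
-0.4403147705839018
[[[0.14, 0, 0.22], [0, 0, -0.93], 75], [[0.14, 0.02, 0.22], [0, 0, -0.93], 75], [[0.14, 0.03, 0.22], [0, 0, -0.93], 75], [[0.13, 0.05, 0.22], [0, 0, -0.93], 75], [[0.12, 0.07, 0.21], [0, 0, -0.93], 75]]
[[[0.11, 0.08, 0.22], [0, 0, -0.93], 75], [[0.1, 0.1, 0.21], [0, 0, -0.93], 75], [[0.09, 0.11, 0.22], [0, 0, -0.93], 75], [[0.07, 0.12, 0.21], [0, 0.01, -0.93], 75], [[0.06, 0.13, 0.22], [0, 0, -0.94], 75]]
[[[0.04, 0.14, 0.21], [0, 0.01, -0.93], 75], [[0.02, 0.15, 0.22], [0, 0, -0.94], 75]]
```

Call:
{"fn": "apply_moves", "kwargs": {
  "targets": [
    [[0.14,0,0.18],[0,0,-0.93],75],
    [[0.14,0.02,0.18],[0,0,-0.93],75],
    [[0.14,0.03,0.18],[0,0,-0.93],75],
    [[0.13,0.05,0.18],[0,0,-0.93],75],
    [[0.12,0.07,0.18],[0,0,-0.93],75]
  ]
}}

```text
time_s: 13.1
tcp_pos: [0.4466, -0.0492, 0.1449]
eef_rot: [179.8, 0.2, -51.9]
contact_force: [0.6, 0.0, -0.2]
gripper_width: 0.0751
```

Call:
{"fn": "apply_moves", "kwargs": {
  "targets": [
    [[0.11,0.08,0.2],[0,0,-0.93],75],
    [[0.1,0.1,0.2],[0,0,-0.93],75],
    [[0.09,0.11,0.2],[0,0,-0.93],75],
    [[0.07,0.12,0.2],[0,0,-0.93],75],
    [[0.06,0.13,0.2],[0,0,-0.93],75]
  ]
}}

```text
time_s: 13.6
tcp_pos: [0.4431, -0.0811, 0.0996]
eef_rot: [179.8, 0.7, -13.3]
contact_force: [-0.2, 0.2, 1.1]
gripper_width: 0.0752
```

Run:
```python
from h import *
from plant import r
s=r.get_state(); print(s["tcp_pos"],s["eef_rot"],s["joints"])
plan([((.447,-.087,.08),-0.8),((.447,-.087,.035),-0.8)],grip=70)
```

```text
[ 0.44311523 -0.08114771  0.09959747] [179.84241259   0.66963967 -13.27145803] [ 14.66672361   8.58663418 -37.23238837  -0.24745735 -44.84667511
  62.23919959]
[[[0.07, 0.06, 0.24], [0.01, 0.04, -0.78], 70], [[0.06, 0.07, 0.25], [0, 0.04, -0.78], 70], [[0, 0, 0.56], [0, 0, 0.0], 70], [[0, 0, 0.56], [0, 0, 0.0], 70]]
```

Call:
{"fn": "apply_moves", "kwargs": {
  "targets": [
    [[0.07,0.06,0.24],[0,0.04,-0.78],70],
    [[0.06,0.07,0.25],[0,0.04,-0.78],70],
    [[0,0,0.4],[0,0,0],70],
    [[0,0,0.3],[0,0,0],70],
    [[0,0,0],[0,0,0],70]
  ]
}}

```text
time_s: 14.1
tcp_pos: [0.4421, -0.0912, 0.0461]
eef_rot: [179.8, 0.5, -0.2]
contact_force: [-0.2, -1.1, 0.5]
gripper_width: 0.0698
```

Run:
```python
from h import *
from plant import r
s=r.get_state(); print(s["tcp_pos"],s["eef_rot"],s["joints"])
plan([((.447,-.087,.024),-0.8)],grip=70)
```

```text
[ 0.44205818 -0.09115121  0.046127  ] [179.84475778   0.5024679   -0.18792047] [ 1.35239312e+01  1.35749503e+01 -4.07385322e+01  5.36845516e-02
 -3.62114750e+01  7.62453688e+01]
[[[0.13, -0.11, 0.55], [0.02, 0.06, 0.08], 70]]
```

Call:
{"fn": "apply_moves", "kwargs": {
  "targets": [
    [[0.13,-0.11,0.3],[0,0.06,0.08],70],
    [[0,0,0.2],[0,0,0],70],
    [[0,0,0],[0,0,0],70]
  ]
}}

```text
time_s: 14.4
tcp_pos: [0.4461, -0.0878, 0.0253]
eef_rot: [179.8, 0.1, -0.9]
contact_force: [-0.3, 0.9, 0.5]
gripper_width: 0.0701
```

Call:
{"fn": "apply_moves", "kwargs": {
  "targets": [
    [[0,0,0.06],[0,0,0],44],
    [[0,0,0],[0,0,0],44],
    [[0,0,0],[0,0,0],44],
    [[0,0,0],[0,0,0],44],
    [[0,0,0],[0,0,0],44]
  ],
  "squeeze": 15
}}

```text
time_s: 14.9
tcp_pos: [0.4465, -0.088, 0.0243]
eef_rot: [179.8, 0.0, -0.9]
contact_force: [-0.0, 0.5, -0.9]
gripper_width: 0.0458
```

Call:
{"fn": "apply_moves", "kwargs": {
  "targets": [
    [[0,0,-0.4],[0,0,0],44],
    [[0,0,-0.9],[0,0,0],44],
    [[0,0,-0.9],[0,0,0],44]
  ]
}}

```text
time_s: 15.2
tcp_pos: [0.443, -0.0884, 0.1107]
eef_rot: [179.7, 0.7, -0.9]
contact_force: [2.1, -0.0, -0.9]
gripper_width: 0.0457
```

Run:
```python
from h import *
plan([((.498,-.284,.12),-1.3)],grip=44)
```

```text
[[[0.24, 0.81, -0.04], [0.01, 0.01, 0.01], 44], [[0.24, 0.81, -0.04], [0.01, 0.01, 0.01], 44], [[0.25, 0.81, -0.04], [0, 0.02, 0.01], 44], [[0.24, 0.81, -0.04], [0.01, 0.01, 0.01], 44], [[0.25, 0.81, -0.04], [0, 0.02, 0.01], 44]]
[[[0.25, 0.81, -0.03], [0.01, 0.01, 0.0], 44]]
```

Call:
{"fn": "apply_moves", "kwargs": {
  "targets": [
    [[0.24,0.81,-0.04],[0,0.01,0],44],
    [[0.24,0.81,-0.04],[0,0.01,0],44],
    [[0.25,0.81,-0.04],[0,0.02,0],44],
    [[0.24,0.81,-0.04],[0,0.01,0],44],
    [[0.25,0.81,-0.04],[0,0.02,0],44]
  ]
}}

```text
time_s: 15.7
tcp_pos: [0.4946, -0.2528, 0.1276]
eef_rot: [179.8, -0.7, -0.4]
contact_force: [0.5, 0.4, -0.1]
gripper_width: 0.0458
```

Call:
{"fn": "apply_moves", "kwargs": {
  "targets": [
    [[0.2,0.5,0],[0,0,0],44],
    [[0,0,0],[0,0,0],44]
  ]
}}

```text
time_s: 15.9
tcp_pos: [0.5032, -0.2771, 0.1278]
eef_rot: [179.7, -0.8, -0.6]
contact_force: [-1.6, -0.1, -0.8]
gripper_width: 0.0452
```

Run:
```python
from h import *
from plant import r
s=r.get_state(); p=(s["tcp_pos"],s["eef_rot"]); print(p)
c=r.capture("wrist"); c["pose"]=p; pickle.dump(c,open("w7.pkl","wb")); cv2.imwrite("pics/w7.png",c["img"])
```

```text
(array([ 0.5032397 , -0.27714571,  0.1278424 ]), array([179.74915953,  -0.76611868,  -0.56860027]))
```

View pics/w7.png

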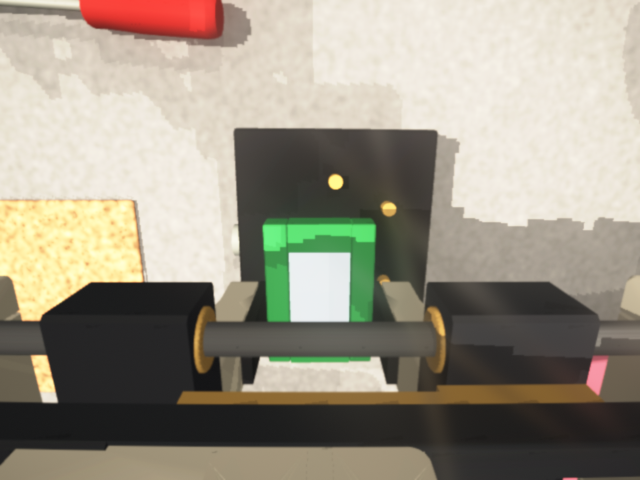

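Run:
```python
from h import *
c=load("w7"); p=c["pose"]
pn=onz(c,[(336,181),(389,208),(383,280)],.048,p)[:,:2]; print(pn)
d=pn[1]-pn[2]; print(np.degrees(np.arctan2(d[1],d[0])),np.linalg.norm(d))
st=onz(c,[(237,129),(436,130)],.04,p)[:,:2]; e=st[0]-st[1]; print(st,np.degrees(np.arctan2(-e[0],e[1])))
a=np.radians(-1.2); ux=np.array([np.cos(a),np.sin(a)]); uy=np.array([-np.sin(a),np.cos(a)])
print("home",pn[0]-.036*ux-.005*uy, pn[1]-.02*ux+.027*uy, pn[2]+.028*ux+.027*uy)
print("front", onz(c,[(264,219),(375,219)],.1076,p),onz(c,[(264,241),(375,241)],.1195,p),onz(c,[(264,232),(375,232)],.1195,p))
cv2.imwrite("pics/w7c.png",cv2.resize(c["img"][160:300,220:450],None,fx=3.4,fy=3.4,interpolation=cv2.INTER_CUBIC))
```

```text
[[ 0.55038339 -0.28956797]
 [ 0.53416317 -0.3208947 ]
 [ 0.48872079 -0.31887683]]
-2.5425527362999 0.04548716520457236
[[ 0.58016095 -0.23253812]
 [ 0.5784476  -0.34815023]] -0.8490519812624123
home [ 0.51428657 -0.29381295] [ 0.514733   -0.29348177] [ 0.51728009 -0.29246914]
front [[ 0.54143714 -0.25550986  0.1076    ]
 [ 0.54087772 -0.30377552  0.1076    ]] [[ 0.5348457  -0.25679807  0.1195    ]
 [ 0.53430624 -0.30223177  0.1195    ]] [[ 0.5386442  -0.25698414  0.1195    ]
 [ 0.53811349 -0.30212516  0.1195    ]]
```

View pics/w7c.png

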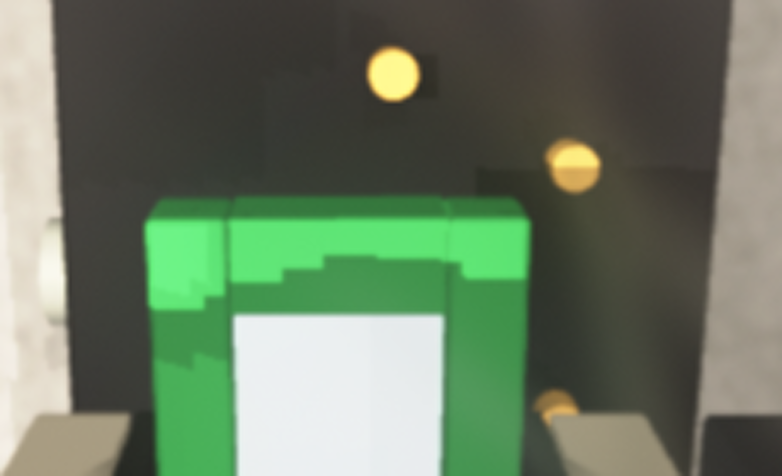

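Run:
```python
from h import *
plan([((.505,-.285,.10),-1.1),((.505,-.285,.075),-1.1)],grip=44)
```

```text
[[[0.05, 0.22, 0.69], [0.03, -0.09, 0.07], 44], [[0, 0, 0.63], [0, 0, 0.0], 44]]
```

Call:
{"fn": "apply_moves", "kwargs": {
  "targets": [
    [[0.05,0.2,0.5],[0.03,-0.09,0.07],44],
    [[0,0,0.5],[0,0,0],44],
    [[0,0,0],[0,0,0],44]
  ]
}}

```text
time_s: 16.25
tcp_pos: [0.504, -0.2829, 0.0874]
eef_rot: [-179.9, -0.0, -1.2]
contact_force: [-1.2, -0.4, -0.8]
gripper_width: 0.0464
```

Run:
```python
from h import *
from plant import r
s=r.get_state(); p=(s["tcp_pos"],s["eef_rot"]); print(p)
plan([((.505,-.285,.066),-1.1)],grip=44)
```

```text
(array([ 0.50397486, -0.28289813,  0.08742035]), array([-1.79946948e+02, -3.42609501e-02, -1.15604067e+00]))
[[[0.03, 0.05, 0.54], [-0.01, 0, -0.01], 44]]
```

Call:
{"fn": "apply_moves", "kwargs": {
  "targets": [
    [[0.03,0.05,0.35],[0,0,0],44],
    [[0,0,0.2],[0,0,0],44],
    [[0,0,0.03],[0,0,0],44]
  ]
}}

```text
time_s: 16.55
tcp_pos: [0.5056, -0.2836, 0.0644]
eef_rot: [-180.0, -0.1, -1.0]
contact_force: [-0.9, -0.9, -1.3]
gripper_width: 0.0457
```

Call:
{"fn": "apply_moves", "kwargs": {
  "targets": [
    [[0,0,0.07],[0,0,0],44],
    [[0,0,0.02],[0,0,0],44]
  ]
}}

```text
time_s: 16.75
tcp_pos: [0.506, -0.2833, 0.0611]
eef_rot: [-180.0, -0.1, -1.0]
contact_force: [0.2, -0.9, -0.4]
gripper_width: 0.0458
```

Run:
```python
from h import *
from plant import r
s=r.get_state(); p=(s["tcp_pos"],s["eef_rot"]); print(p)
c=r.capture("wrist"); c["pose"]=p; pickle.dump(c,open("w8.pkl","wb")); cv2.imwrite("pics/w8.png",cv2.resize(c["img"][160:400,200:480],None,fx=2.8,fy=2.5,interpolation=cv2.INTER_CUBIC))
```

```text
(array([ 0.5059679 , -0.28328987,  0.06114476]), array([-1.79982050e+02, -1.43504728e-01, -9.86376889e-01]))
```

View pics/w8.png

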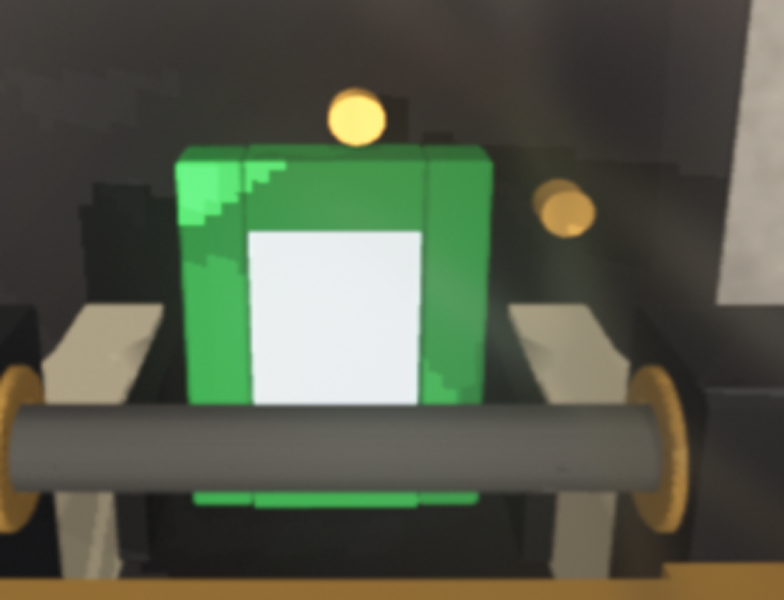

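Call:
{"fn": "apply_moves", "kwargs": {
  "targets": [
    [[0,0.1,0],[0,0,0],44],
    [[0,0.05,0.01],[0,0,0],44]
  ]
}}

```text
time_s: 17.0
tcp_pos: [0.5065, -0.2896, 0.0616]
eef_rot: [180.0, -0.2, -1.0]
contact_force: [-0.6, 0.6, -1.1]
gripper_width: 0.0459
```

Call:
{"fn": "apply_moves", "kwargs": {
  "targets": [
    [[0,0.05,0.01],[0,0,0],44]
  ]
}}

```text
time_s: 17.1
tcp_pos: [0.5066, -0.2918, 0.0614]
eef_rot: [-180.0, -0.3, -1.0]
contact_force: [-0.3, 10.6, 3.3]
gripper_width: 0.0456
```

Call:
{"fn": "apply_moves", "kwargs": {
  "targets": [
    [[0.05,0,0.02],[0,0,0],44]
  ]
}}

```text
time_s: 17.2
tcp_pos: [0.5076, -0.2916, 0.0605]
eef_rot: [-179.9, -0.2, -1.0]
contact_force: [-6.6, 3.0, 3.7]
gripper_width: 0.0461
```

Call:
{"fn": "apply_moves", "kwargs": {
  "targets": [
    [[0.05,0.02,0.02],[0,0,0],44]
  ]
}}

```text
time_s: 17.3
tcp_pos: [0.5079, -0.2918, 0.0598]
eef_rot: [-179.9, 0.0, -1.1]
contact_force: [-9.6, 12.6, 20.6]
gripper_width: 0.046
```

Call:
{"fn": "apply_moves", "kwargs": {
  "targets": [
    [[0,0,-0.01],[0,0,0],50],
    [[0,0,0],[0,0,0],56],
    [[0,0,0],[0,0,0],60]
  ]
}}

```text
time_s: 17.6
tcp_pos: [0.5085, -0.2923, 0.0608]
eef_rot: [-179.9, -0.0, -1.0]
contact_force: [0.0, -1.2, -0.0]
gripper_width: 0.0583
```

Run:
```python
from h import *
from plant import r
s=r.get_state(); p=(s["tcp_pos"],s["eef_rot"]); print(p,s["gripper_width"],s["contact_force"])
c=r.capture("wrist"); c["pose"]=p; pickle.dump(c,open("w9.pkl","wb")); cv2.imwrite("pics/w9.png",cv2.resize(c["img"][160:400,200:480],None,fx=2.8,fy=2.5,interpolation=cv2.INTER_CUBIC))
```

```text
(array([ 0.5085426 , -0.2922614 ,  0.06075005]), array([-1.79905491e+02, -4.39089124e-02, -1.03474626e+00])) 0.05829784659789378 [ 0.01769243 -1.17768062 -0.02172802]
```

View pics/w9.png

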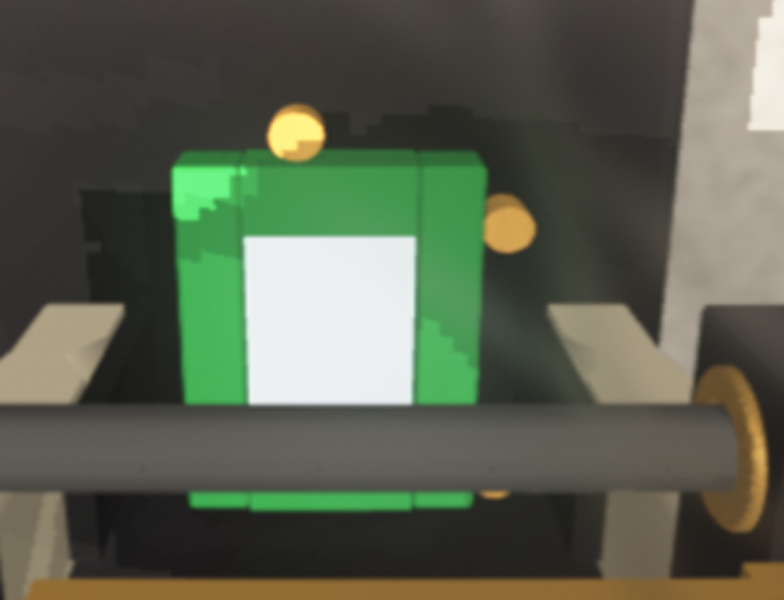

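Call:
{"fn": "apply_moves", "kwargs": {
  "targets": [
    [[0,0,0],[0,0,0],70],
    [[0,0,-0.2],[0,0,0],70],
    [[0,0,-0.5],[0,0,0],70],
    [[0,0,-1],[0,0,0],70]
  ]
}}

```text
time_s: 18.05
tcp_pos: [0.5054, -0.2917, 0.1257]
eef_rot: [-179.8, 0.5, -1.1]
contact_force: [1.3, 1.2, 0.2]
gripper_width: 0.07
```

Call:
{"fn": "apply_moves", "kwargs": {
  "targets": [
    [[-0.5,0,-0.6],[0,0,0],70],
    [[-0.9,0,-0.2],[0,0,0],70],
    [[-0.5,0,0],[0,0,0],70],
    [[0,0,0],[0,0,0],70]
  ]
}}

```text
time_s: 18.45
tcp_pos: [0.4313, -0.2918, 0.1676]
eef_rot: [180.0, -0.1, -1.0]
contact_force: [1.0, -0.2, 0.2]
gripper_width: 0.0701
```

Run:
```python
from h import *
from plant import r
s=r.get_state(); p=(s["tcp_pos"],s["eef_rot"]); print(p)
c=r.capture("wrist"); c["pose"]=p; pickle.dump(c,open("w10.pkl","wb")); cv2.imwrite("pics/w10.png",c["img"])
crop(c,240,80,420,260,"w10c.png",3.3*1)
```

```text
(array([ 0.43126855, -0.29184177,  0.16763527]), array([ 1.79986847e+02, -1.33634325e-01, -9.83259191e-01]))
```

View pics/w10.png

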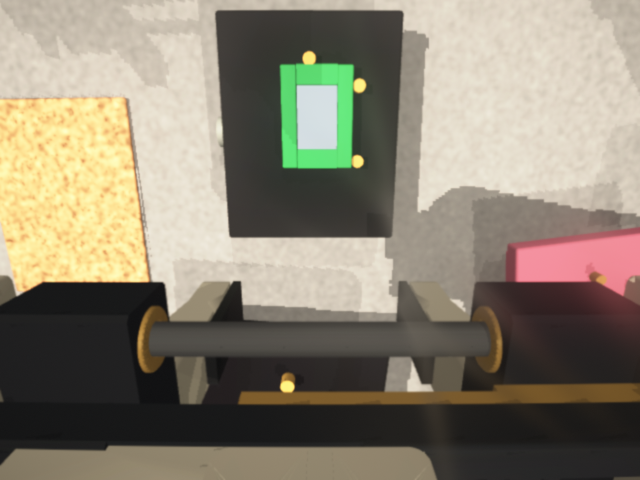

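Run:
```python
from h import *
c=load("w10"); crop(c,270,40,380,180,"w10c.png",4)
im=cv2.resize(c["img"][40:180,270:380],None,fx=5,fy=4.28,interpolation=cv2.INTER_CUBIC); cv2.imwrite("pics/w10d.png",im)
```

```text
(no output)
```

View pics/w10c.png

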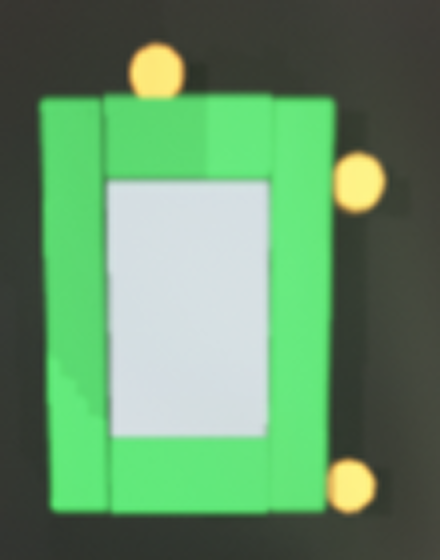

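Run:
```python
from h import *
c=load("w10"); p=c["pose"]; f=lambda a:np.array(a)/4+[270,40]-.37
cor=onz(c,f([(40,97),(336,97),(328,512),(51,512)]),.052,p)[:,:2]
pn=onz(c,f([(157,71),(360,182),(352,486)]),.048,p)[:,:2]
d=pn[1]-pn[2]; a=np.arctan2(d[1],d[0]); ux=np.array([np.cos(a),np.sin(a)]); uy=np.array([-ux[1],ux[0]])
home=(pn[1]-.02*ux+.027*uy+pn[2]+.028*ux+.027*uy)/2
hx=(pn[0]-.036*ux-.005*uy-home)@ux
m=cor.mean(0); e=(m-home); print("pins dist",np.linalg.norm(d),"y err mm",e@uy*1e3,"x err mm",(e@ux-hx)*1e3)
l=(cor[0]+cor[1]-cor[2]-cor[3])/2; print(np.linalg.norm(l),np.degrees(np.arctan2(l[1],l[0])-a))
l2=cor[1]-cor[2]; print(np.degrees(np.arctan2(l2[1],l2[0])-a), np.degrees(a))
```

```text
pins dist 0.0479152091120378 y err mm 0.37516193377766294 x err mm -0.2990810678598884
0.06384251970395917 0.14172473676762964
0.1742035758486019 -1.0435398718378261
```

Measured error is about 0.3–0.4 mm in x and y and 0.15° in angle, well inside the limits. One last check with the overview camera, then I hand in.

Run:
```python
from h import *
from plant import r
c=r.capture("side"); cv2.imwrite("pics/s9.png",c["img"])
```

```text
(no output)
```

View pics/s9.png

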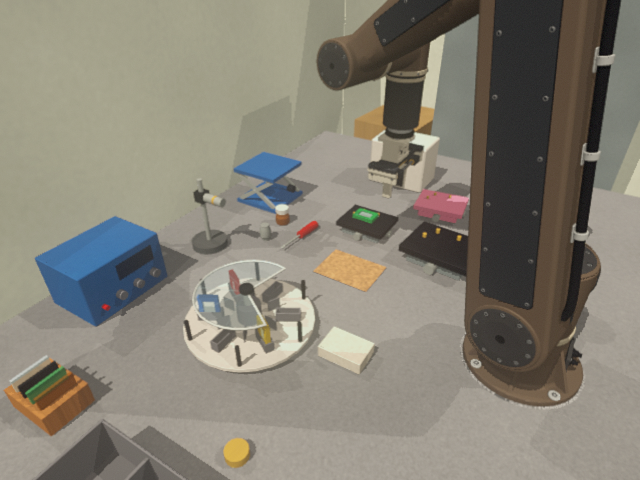

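Run:
```python
from plant import r
print(r.close_job())
```

```text
the job is handed in; nothing more can be done
None
```

The green carrier now lies flat on the smaller black stage, against all three brass pins, and the job was handed in at about 18.5 s of the 72 s allowed.

- **Carousel:** I loosely held one peg between the fingers and turned the tray about 95° until the green carrier stood in the opening, roughly 4° past its middle.
- **Mat:** I gripped the carrier across its thickness, lifted it out, stood it on the mat, let go and tipped it flat with one finger.
- **Stage:** I picked it up by its long edges, lowered it on the stage and pushed it against the pins until the force reading showed contact with the long-side pins, then the end pin, then the plate. I then released it and backed off.

**Last checks:** the wrist picture puts the carrier about 0.3 mm short of the pins in x, 0.4 mm short in y, and 0.15° off the pin line. The side picture shows it flat on the stage, the other three carriers in their slots and the loose items visibly where they were. I did not measure the loose items' positions.

**Disagreements:** early wrist and top camera estimates of the home point differed by about 2 mm, so I relied on the contact forces and on carrier-to-pin distances within one picture. The wrist force reached 22 N when the carrier was pressed into its slot and onto the mat, and 21 N on the stage plate.

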